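Open the double-latched lid of the bar's ice chest

ROBOT

A 6-joint arm with a two-finger parallel gripper is mounted at the origin on the work surface. World frame = base frame: x ahead of the robot, y to its left, z up, the work surface at z = 0. Lengths are in m, angles in degrees, forces in N, time in s.
With the tool pointing down it reaches from about 0.275 to 0.725 m from the base axis. Payload 15.9 kg.
Tool frame: the origin (TCP) lies midway between the tips of the shut fingers; the grasp point (between the pads) lies 19 mm behind it (ctrl.hold_point_z is the distance from the TCP to the grasp point, in m); z points along the fingers, x is the direction in which the jaws open and shut, and the axes are right-handed (so a half turn about z gives the same grasp; the last joint's range is limited). The gripper opens to 85 mm and grips with 20 to 120 N. Pads are 22 mm wide; open, the fingers measure 114 mm over their backs; the gripper's body (76 mm by 85 mm) begins 54 mm behind the grasp point. The pads swing forward as they close: fully open they stand 13 mm farther back than shut.
Start: joints at [75.401, 12.198, -1.971, 75.831, 0, 90], TCP at [0.126, 0.484, 0.231] pointing down, gripper open.
Joint ranges: [-170.91, 170.91], [-42.67, 98.43], [-65.05, 77.54], [-120.47, 116.71], [-90, 82.35], [-180, 180]. Speed limits (degrees/s): [108.29, 108.29, 136.94, 147.25, 180, 180].

INTERFACE

Orientations are given as a 3x3 rotation matrix whose columns are the frame's x, y, z axes.
In Python, from cell import ctrl, eyes, workorder gives the robot as it stands. Calls block until the motion is done:
- ctrl.movep(position, orientation): joint-space move of the TCP to a pose.
- ctrl.line_to(position, vel=0.15, frame=None, f_stop=None): straight line of the TCP; frame=None keeps the orientation; vel is the mean speed in m/s. With f_stop (N) it stops when the force on the tool has changed by that much, and returns True; else False.
- ctrl.movej(angles): joint-space move.
- ctrl.gripper_to(opening, grip_force=None): finger opening in m; grip_force is the grip in N (None keeps the last); returns when the fingers have stopped.
- ctrl.wait(seconds).
- ctrl.inverse_kinematics(position, orientation): joint angles nearest the present ones, or None.
- eyes.read_camera(name): name is "scene" or "top" or "wrist"; returns (picture, depth): 480x640x3 uint8, red, green, blue; 480x640 float32, m along the optical axis (not along the pixel's ray), 0 where there is no reading.
- eyes.camera_info(name): a dict with "intrinsics" (3x3 intrinsics, pixels), "eye" and "attitude" of the camera in the world; the wrist camera has in their place "T_tool_cam" (4x4, takes a point from camera to tool coordinates, whose origin is the TCP and whose axes are the tool frame's). Camera axes: x right, y down, z forward; pixel columns grow to the right and rows downward; lengths in m; the calibration is good to about 2 mm. A picture is of the moment at which its call begins: read the wrist's pose just before it. camera_info takes no time and is no camera call.
A pose or a line that the arm cannot do raises ctrl.PlanningError and nothing moves.
- workorder.job_done(): hands the job in, once; it reports no verdict.
Readings, each from a call of its own:
- ctrl.read_time(): time.
- ctrl.read_joint_pos(): joint angles.
- ctrl.read_qvel(): joint speeds.
- ctrl.read_joint_torque(): joint torques, N m.
- ctrl.read_eef_pos(): TCP position.
- ctrl.read_eef_rot(): TCP orientation.
- ctrl.read_force(): force on the tool from outside, world axes, zero at the start.
- ctrl.read_moment(): the same for the moment, N m.
- ctrl.read_gripper_width(): finger opening in m.
Only numpy, scipy, OpenCV 4.12 (cv2) and the standard library are available. Lean on these libraries where they do the work, as an engineer would, in place of code of your own. Each camera call takes 0.05 s, during which the arm holds its last target.

TASK

Open the steel ice chest on the bar counter. Draw its side bolt, lift the lid slightly by its handle until the safety catch under the front lip holds it, feel out that catch and push it all the way in, then swing the lid up past half way to upright, so that it stands open by itself. Be gentle with the chest and its catch, and leave the bottle, can, jigger and glass where they stand.

Things in the scene. Friction and masses are not known exactly. Their poses are not given: they have to be found in the camera images.
- chest: Stainless steel ice chest fixed to the counter: 220 mm deep (x), 280 mm wide (y), 120 mm high. Origin on the counter; x points away from its front, y to its left (as the robot sees it), z up. Front wall's outer face at x = -100 mm; hinge axis along y at x = +120 mm, height 122 mm. Lid plate on top 6 mm thick, its top at 128 mm. The chest and its catch must not take more than about 25 N.
- catch_strip (a point): Middle of the front wall, 89 mm above the counter (chest frame x = -100 mm, y = 0). SAFETY CATCH: a dark steel push plate 36 mm wide, heights 64 to 114 mm, face 57 mm out from the wall, pushed straight in towards the chest. Where it sits along the front is NOT measured: its centre is anywhere within 55 mm left or right of this point; feel or look for it.
- catch (a joint): Travel of the push plate in m, 0 = holding, 0.014 = fully in on a rubber stop; 5 N friction, stays where pushed; lid free from 0.008 on; with the lid down it moves only 3 mm. Rigid guard cheeks 8 mm thick flank it, 20 to 28 mm either side of its centre, 60 mm out from the wall, heights 64 to 114 mm (40 mm opening, 56 mm over all). Nothing else stands out of the wall there.
- lip (a point): Middle of the lower front edge of the lid's skirt (260 mm wide, hanging 28 mm below the lid plate); lid shut: chest frame x = -125 mm, height 94 mm; about 106 mm when lifted to the catch. The catch's latch nose sits hidden under this lip; its plate stands 32 mm in front of it, reached by shut fingers from above or leaning forward; turn the gripper so that its wide side does not press the raised lid down.
- bolt_knob (a point): Primary latch: dark steel slide bolt at the chest's left side, a bar over the lid's left edge with an upright round knob 16 mm across, heights 142 to 178 mm. The point is on the knob's axis at height 162 mm; bolt shut: chest frame x = -70, y = +175 mm. The bar (16 mm wide, top at 142 mm) reaches 55 mm to the right of the knob and 50 mm to its left.
- bolt (a joint): Slide of the bolt in m, 0 = shut over the lid, 0.034 = fully drawn against a stop. It moves along the chest's +y (away from the lid) with about 3 N friction, clears the lid from 0.024 on, and stays where it is left.
- lid_handle (a point): Middle of the lid's handle: a round bar 10 mm thick, 120 mm long, along the chest's y, its axis 45 mm above the lid's top; lid shut: chest frame x = -70 mm, y = 0, height 173 mm, which is 190 mm in front of the hinge axis and 51 mm above it. Pinch it from above; it turns between the fingers as the lid swings.
- lid (a joint): Angle of the lid in rad, 0 = shut, grows as the front edge swings up and back about the hinge at the far side; stop at 1.25. A stiff friction hinge holds it where it is left; lifting takes about 7 to 9 N at the handle. With the bolt drawn it rises freely to about 0.05 rad, where the safety catch stops it until that is pushed in.
- jigger: Steel double-cone measure standing on the counter, 105 mm tall, 46 mm wide; origin under its foot. To be left alone.
- can: Plain aluminium drinks can, 64 mm across, 100 mm tall; origin under its centre. To be left alone.
- syrup: Green glass bottle, 68 mm across, 200 mm tall; origin under its centre. To be left alone.
- goblet: Clear stemmed glass, 86 mm across, 175 mm tall; origin under its foot. To be left alone.

How it is judged (in metres and radians):
On the way, in this order (a step that is already met when the one before it is completed fails the run):
1. the side bolt is drawn off the lid (value of joint bolt above 0.026 m), for 0.2 s.
2. the lid is lifted slightly, up to the safety catch, which still holds (value of joint lid between 0.033 and 0.09 rad and value of joint catch below 0.005 m), for 0.2 s.
3. the safety catch is pushed in while the lid is ajar (value of joint catch above 0.01 m and value of joint lid between 0.02 and 0.12 rad), for 0.2 s.
At the end, for the whole second after the job is handed in: The lid stands open by itself at more than 0.75 rad (43 degrees), at rest; the bolt is still drawn (more than 24 mm) and the catch still in (more than 7 mm); bottle, can, jigger and glass are upright (within 0.2 rad) (value of joint lid above 0.75 rad and velocity of joint lid between -0.05 and 0.05 rad/s and value of joint bolt above 0.024 m and value of joint catch above 0.007 m and angle between each of jigger, can, syrup, goblet's own z axis and vertical below 0.2 rad); the robot touches nothing.
It fails at once if the chest or its safety catch takes more than 28 N, from the fingers or from the lid pulling on the catch (contact force between chest and anything else above 28 N).
It fails at once if the jigger is moved more than 40 mm or tipped (angle between jigger's own z axis and vertical above 0.35 rad or distance of jigger from where it was at the start of the episode above 0.04 m).
It fails at once if the can is moved more than 40 mm or tipped (angle between can's own z axis and vertical above 0.35 rad or distance of can from where it was at the start of the episode above 0.04 m).
It fails at once if the syrup is moved more than 40 mm or tipped (angle between syrup's own z axis and vertical above 0.35 rad or distance of syrup from where it was at the start of the episode above 0.04 m).
It fails at once if the goblet is moved more than 40 mm or tipped (angle between goblet's own z axis and vertical above 0.35 rad or distance of goblet from where it was at the start of the episode above 0.04 m).
It also fails if it takes over 72 s, if anything falls off the work surface, if the arm or the gripper's body presses on something with over 40 N, if the wrist force passes 120 N, or if a joint passes its speed limit or range.

## Working session

There is one attempt and no reset: what is moved stays moved. The work goes in short steps, each a Python script; the robot and the scene stay as the last script left them, time stands still between calls to the robot, and variables do not carry over. Pictures are saved under pics/ and viewed, and the job is handed in when it is done.

```bash
ls; mkdir -p pics; python3 - <<'E'
from cell import ctrl, eyes
import cv2
for n in ("scene","top","wrist"):
    p,d=eyes.read_camera(n); cv2.imwrite(f"pics/{n}0.png",p[:,:,::-1])
    print(n,eyes.camera_info(n))
print(ctrl.read_time(),ctrl.read_eef_pos(),ctrl.read_eef_rot())
E
```

```text
pics
scene {'intrinsics': array([[588.46606732,   0.        , 315.7638935 ],
       [  0.        , 588.46606732, 244.19927371],
       [  0.        ,   0.        ,   1.        ]]), 'eye': array([1.09042118, 0.67576349, 1.01703239]), 'attitude': array([[-0.78628551,  0.46554292, -0.40623255],
       [ 0.61771228,  0.57776224, -0.53350007],
       [-0.01366135, -0.67041821, -0.74185766]])}
top {'intrinsics': array([[476.93791531,   0.        , 325.06579048],
       [  0.        , 476.93791531, 242.26072315],
       [  0.        ,   0.        ,   1.        ]]), 'eye': array([0.41322681, 0.03692305, 1.14724245]), 'attitude': array([[ 0.00939363, -0.98182254,  0.18956862],
       [-0.99994891, -0.00993092, -0.00188451],
       [ 0.00373285, -0.18954124, -0.98186567]])}
wrist {'intrinsics': array([[365.36380678,   0.        , 322.07449043],
       [  0.        , 365.36380678, 235.67840299],
       [  0.        ,   0.        ,   1.        ]]), 'T_tool_cam': array([[ 9.99999421e-01,  5.84838034e-04, -9.02848380e-04,
        -8.75242019e-04],
       [-2.56078967e-04,  9.44592779e-01,  3.28244445e-01,
        -8.46712738e-02],
       [ 1.04479390e-03, -3.28244024e-01,  9.44592383e-01,
        -1.42905099e-01],
       [ 0.00000000e+00,  0.00000000e+00,  0.00000000e+00,
         1.00000000e+00]])}
0.15 [0.12594719 0.4836264  0.23096668] [[ 2.52012417e-01  9.67723980e-01 -2.00201466e-04]
 [ 9.67723685e-01 -2.52012496e-01 -7.56146362e-04]
 [-7.82194238e-04 -3.18142810e-06 -9.99999694e-01]]
```

View pics/scene0.png

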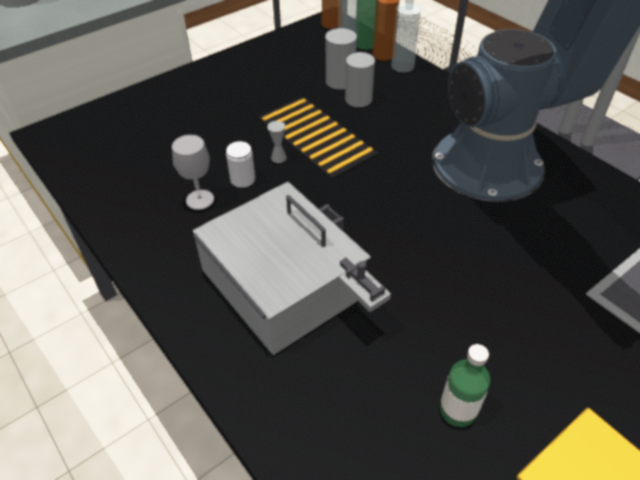

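View pics/top0.png

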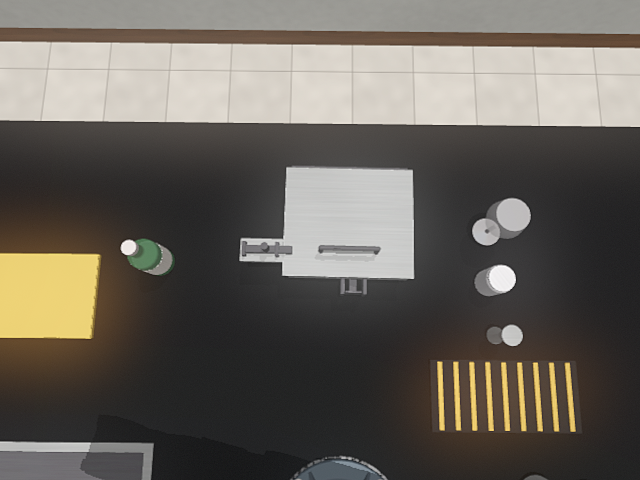

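View pics/wrist0.png

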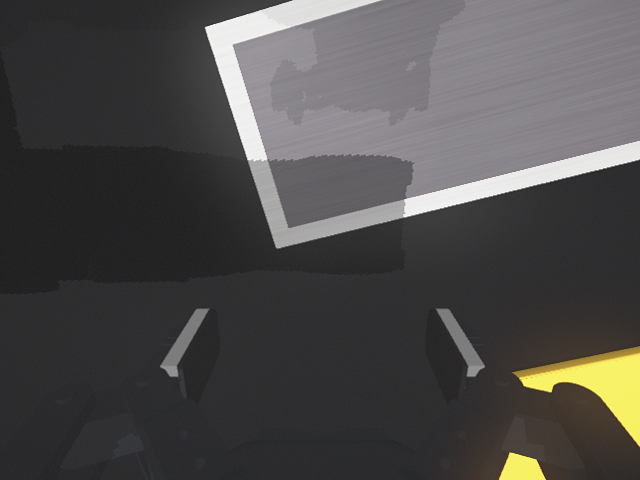

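The top view shows the lid at about (284–414, 167–279), the bolt and knob at (265,248), the handle at (319–380, 249) and the catch with its cheeks at (353,286). The bottle stands at left, and the glass, can and jigger at right. Next I'll measure from the top camera.

```bash
cat > h.py <<'E'
from cell import ctrl, eyes, workorder
import numpy as np, cv2
def cloud(n):
    p,d=eyes.read_camera(n); c=eyes.camera_info(n); K=c["intrinsics"]
    v,u=np.mgrid[:480,:640]
    P=np.stack([(u-K[0,2])/K[0,0]*d,(v-K[1,2])/K[1,1]*d,d],-1)
    return p,d,P@c["attitude"].T+c["eye"]
def ray(n,u,v,z):
    c=eyes.camera_info(n);K=c["intrinsics"];r=c["attitude"]@np.array([(u-K[0,2])/K[0,0],(v-K[1,2])/K[1,1],1]);e=c["eye"]
    return e+r*(z-e[2])/r[2]
E
python3 - <<'E'
from h import *
np.set_printoptions(precision=4,suppress=True)
p,d,P=cloud("top")
z=P[...,2]
roi=np.zeros((480,640),bool);roi[150:300,270:430]=1
m=roi&(d>0)&(abs(z-.128)<.006)
print("z",np.median(z[m]),m.sum())
m8=cv2.morphologyEx(m.astype(np.uint8),cv2.MORPH_CLOSE,np.ones((9,9)))
m8=cv2.morphologyEx(m8,cv2.MORPH_OPEN,np.ones((25,25)))
ct=max(cv2.findContours(m8,0,2)[0],key=cv2.contourArea)
r=cv2.minAreaRect(ct);b=cv2.boxPoints(r);print(b)
for q in b: print(ray("top",q[0],q[1],.128))
# handle
m=roi&(z>.165)&(z<.19); Q=P[m];print("handle",len(Q),np.unique(np.round(Q[:,1],3)).size)
lo,hi=Q[Q[:,1]<Q[:,1].min()+.01].mean(0),Q[Q[:,1]>Q[:,1].max()-.01].mean(0);print(lo,hi,Q.mean(0),Q.min(0),Q.max(0))
roi[:]=0;roi[230:270,235:300]=1
m=roi&(z>.15);Q=P[m];print("knob",len(Q),Q.mean(0),Q.min(0),Q.max(0))
# region stats objects
for nm,(a,b_,c,e) in dict(syrup=(225,285,110,180),gob=(190,250,460,540),can=(255,305,465,525),jig=(315,355,480,530)).items():
    roi[:]=0;roi[a:b_,c:e]=1;Q=P[roi&(z>.05)];t=Q[:,2].max();T=Q[Q[:,2]>t-.01];print(nm,t,T.mean(0),Q.min(0),Q.max(0))
big=cv2.resize(p[225:305,230:430],None,fx=4,fy=4,interpolation=cv2.INTER_CUBIC);cv2.imwrite("pics/topz.png",big[:,:,::-1])
E
```

```text
z 0.12737885179734054 13958
[[282.2611 275.9452]
 [284.4778 165.1095]
 [415.2056 167.7241]
 [412.9888 278.5598]]
[0.5354 0.1262 0.128 ]
[0.7856 0.1278 0.128 ]
[ 0.7825 -0.1659  0.128 ]
[ 0.5326 -0.1545  0.128 ]
handle 296 80
[ 0.5881 -0.0747  0.1756] [0.5901 0.0431 0.1743] [ 0.5893 -0.0149  0.1761] [ 0.5842 -0.079   0.1659] [0.5956 0.0475 0.1817]
knob 84 [0.5487 0.1309 0.4046] [0.4132 0.0369 0.1517] [0.6003 0.1676 1.1472]
syrup 1.1472424522959666 [0.4132 0.0369 1.1472] [0.4132 0.0369 0.0503] [0.6142 0.4612 1.1472]
gob 1.1472424522959666 [0.4132 0.0369 1.1472] [ 0.4132 -0.3964  0.1022] [0.7022 0.0369 1.1472]
can 1.1472424522959666 [0.4132 0.0369 1.1472] [ 0.4132 -0.3858  0.0502] [0.5701 0.0369 1.1472]
jig 1.1472424522959666 [0.4132 0.0369 1.1472] [ 0.3945 -0.3913  0.0523] [0.4369 0.0369 1.1472]
```

View pics/topz.png

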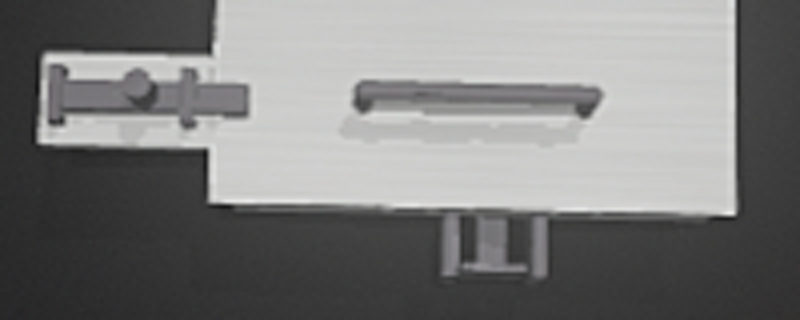

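The crop shows the catch's cheeks at u≈342.5 and 365, with the plate front at v≈292. The knob top is at about (265,246). I'll fix the positions and check that the planned poses are reachable.

```bash
python3 - <<'E'
from h import *
np.set_printoptions(precision=4,suppress=True)
print("knob top",ray("top",265,246,.178))
p,d,P=cloud("top")
g=p.astype(int).sum(2)
for v in (283,286,289): print(v,g[v,335:372])
for u in (342.5,353.5,365): print(u,ray("top",u,289,.114))
print("handle ends",ray("top",230+355/4,225+95/4,.178),ray("top",230+602/4,225+98/4,.178))
print("plate front",ray("top",353.5,292.5,.114))
R=np.array([[1,0,0],[0,-1,0],[0,0,-1.]])
H=np.array([.779,-.0155,.122])
for th in (0,.5,.8,.9,1.0):
    c,s=np.cos(th),np.sin(th)
    g_=H+[-.19*c+.051*s,0,.19*s+.051*c]
    for RR in (R,-R@np.diag([1,1,-1.])):
        print(th,g_,ctrl.inverse_kinematics(g_-[0,0,.019],RR))
E
```

```text
knob top [0.5912 0.1591 0.178 ]
283 [202 203 206 196 181 246 353 390 398 350 179 196 187 194 300 363 352 347
 349 357 364 303 178 192 196 190 206 227 325 393 392 335 181 196 205 203
 200]
286 [197 196 195 180 181 258 357 384 417 381 169 182 184 195 319 397 386 365
 355 365 347 267 174 187 189 187 202 221 320 391 389 334 171 194 198 197
 197]
289 [192 194 183 184 172 251 360 384 410 361 158 170 153 181 309 387 375 377
 381 391 371 276 163 167 170 172 189 227 331 389 392 330 164 189 192 194
 191]
342.5 [ 0.51   -0.0038  0.114 ]
353.5 [ 0.5102 -0.0276  0.114 ]
365 [ 0.5105 -0.0525  0.114 ]
handle ends [0.5866 0.048  0.178 ] [ 0.5863 -0.0795  0.178 ]
plate front [ 0.5027 -0.0276  0.114 ]
0 [ 0.589  -0.0155  0.173 ] [-1.5074 24.081   3.2343 69.1533  0.     88.4926]
0 [ 0.589  -0.0155  0.173 ] [ -1.5074  24.081    3.2343  69.1533   0.     -91.5074]
0.5 [ 0.6367 -0.0155  0.2578] [-1.3945 29.497  23.8983 84.4013  0.     88.6055]
0.5 [ 0.6367 -0.0155  0.2578] [ -1.3945  29.497   23.8983  84.4013   0.     -91.3945]
0.8 [ 0.6832 -0.0155  0.2938] [-1.2996 37.8766 43.28   95.4034  0.     88.7004]
0.8 [ 0.6832 -0.0155  0.2938] [ -1.2996  37.8766  43.28    95.4034   0.     -91.2996]
0.9 [ 0.7008 -0.0155  0.3025] [ -1.267   42.1277  52.3348 100.2071   0.      88.733 ]
0.9 [ 0.7008 -0.0155  0.3025] [ -1.267   42.1277  52.3348 100.2071   0.     -91.267 ]
1.0 [ 0.7193 -0.0155  0.3094] [ -1.2345  48.4898  65.7854 107.2956   0.      88.7655]
1.0 [ 0.7193 -0.0155  0.3094] [ -1.2345  48.4898  65.7854 107.2956   0.     -91.2345]
```

```bash
python3 - <<'E'
from h import *
np.set_printoptions(precision=4,suppress=True)
R=np.array([[1,0,0],[0,-1,0],[0,0,-1.]])
ctrl.gripper_to(0)
ctrl.movep([.42,.125,.30],R)
ctrl.line_to([.59,.127,.25],vel=.2)
p,d=eyes.read_camera("wrist");cv2.imwrite("pics/w1.png",p[:,:,::-1])
print(ctrl.read_eef_pos(),ctrl.read_force(),ctrl.read_gripper_width(),ctrl.read_time())
E
```

```text
[0.5895 0.1272 0.2506] [-0.1365  0.1562  0.2239] 0.00034353597940894946 3.8167
```

View pics/w1.png

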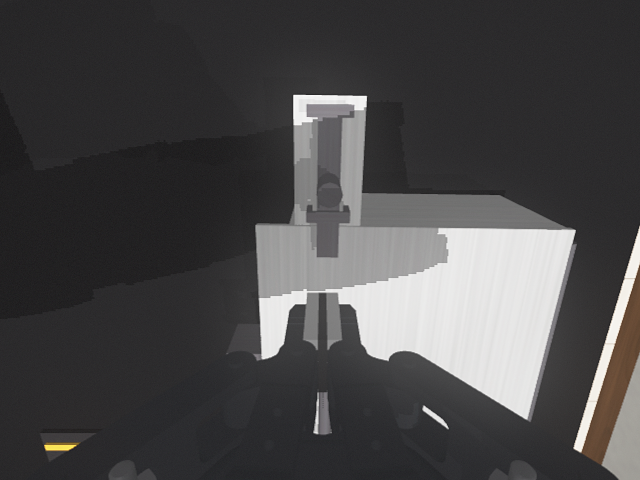

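The knob top is at about (330,194). The staple right of it is at row 213 and the fingertips are at column 322.

```bash
cat >> h.py <<'E'
def wpt(u,v,z=None,depth=None):
    c=eyes.camera_info("wrist");K=c["intrinsics"];T=c["T_tool_cam"]
    R=np.array(ctrl.read_eef_rot());t=np.array(ctrl.read_eef_pos())
    A=R@T[:3,:3];e=R@T[:3,3]+t
    r=A@np.array([(u-K[0,2])/K[0,0],(v-K[1,2])/K[1,1],1])
    return e+r*((z-e[2])/r[2] if z is not None else depth)
E
python3 - <<'E'
from h import *
np.set_printoptions(precision=4,suppress=True)
p,d=eyes.read_camera("wrist")
print("knob",wpt(330.5,194,z=.178))
for (u,v) in ((330,188),(330,196),(310,213),(345,213),(328,240),(329,225),(330,110)): print(u,v,wpt(u,v,depth=float(d[v,u])))
E
```

```text
knob [0.5944 0.1624 0.178 ]
330 188 [0.5941 0.166  0.1777]
330 196 [0.5941 0.1613 0.1784]
310 213 [0.5809 0.1415 0.1456]
345 213 [0.6055 0.1415 0.1457]
328 240 [0.5937 0.12   0.142 ]
329 225 [0.5944 0.1317 0.1427]
330 110 [0.5944 0.21   0.1463]
```

```bash
python3 - <<'E'
from h import *
np.set_printoptions(precision=4,suppress=True)
ctrl.line_to([.593,.129,.20],vel=.1)
print(ctrl.line_to([.593,.129,.157],vel=.05,f_stop=8),ctrl.read_eef_pos())
print(ctrl.line_to([.593,.185,.157],vel=.025,f_stop=11),ctrl.read_eef_pos(),ctrl.read_force(),ctrl.read_time())
E
```

```text
False [0.5932 0.1291 0.1573]
True [0.5932 0.1761 0.1569] [ 2.1534 -4.6471  2.8562] 7.2167
```

```bash
python3 - <<'E'
from h import *
np.set_printoptions(precision=4,suppress=True)
ctrl.line_to([.593,.168,.157],vel=.05)
ctrl.line_to([.593,.160,.22],vel=.15)
ctrl.line_to([.57,.10,.27],vel=.2)
p,d=eyes.read_camera("wrist");cv2.imwrite("pics/w2.png",p[:,:,::-1])
for v in range(120,215,6): print(v,wpt(330,v,depth=float(d[v,330])))
print(ctrl.read_force(),ctrl.read_time())
E
```

```text
120 [0.5755 0.1758 0.1247]
126 [0.5755 0.1715 0.1254]
132 [0.5755 0.1672 0.1264]
138 [0.5756 0.1628 0.1252]
144 [0.5756 0.1584 0.1257]
150 [0.5756 0.1539 0.1259]
156 [0.5757 0.1492 0.1246]
162 [0.5757 0.1449 0.1262]
168 [0.5757 0.1402 0.1259]
174 [0.5758 0.1356 0.1264]
180 [0.5758 0.1309 0.1262]
186 [0.5758 0.1265 0.1279]
192 [0.5758 0.1217 0.128 ]
198 [0.5759 0.1165 0.1267]
204 [0.5759 0.112  0.1284]
210 [0.5759 0.107  0.128 ]
[0.1664 0.8851 0.3419] 8.7083
```

View pics/w2.png

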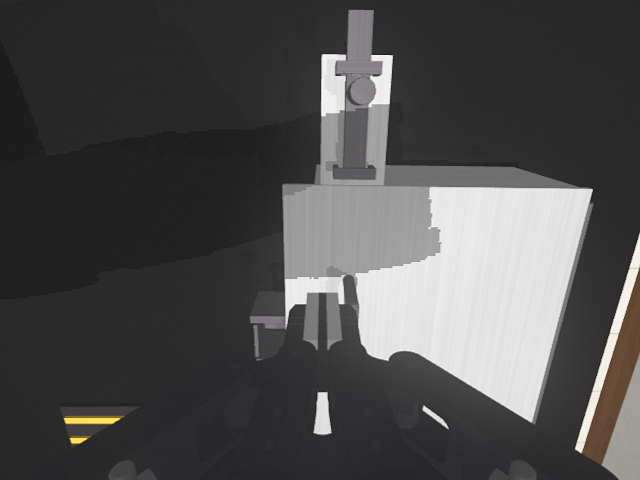

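The bolt bar has retracted to the staples at (354,172), clear of the lid, and the knob is at (362,91). Next I'll view the handle and catch from the right.

```bash
python3 - <<'E'
from h import *
np.set_printoptions(precision=4,suppress=True)
print("knob",wpt(362,91,z=.178))
ctrl.line_to([.54,-.13,.28],vel=.2)
p,d=eyes.read_camera("wrist");cv2.imwrite("pics/w3.png",p[:,:,::-1]);np.save("w3d.npy",d)
print(ctrl.read_eef_pos(),ctrl.read_time())
E
```

```text
knob [0.5934 0.1939 0.178 ]
[ 0.5401 -0.1291  0.2799] 10.0667
```

View pics/w3.png

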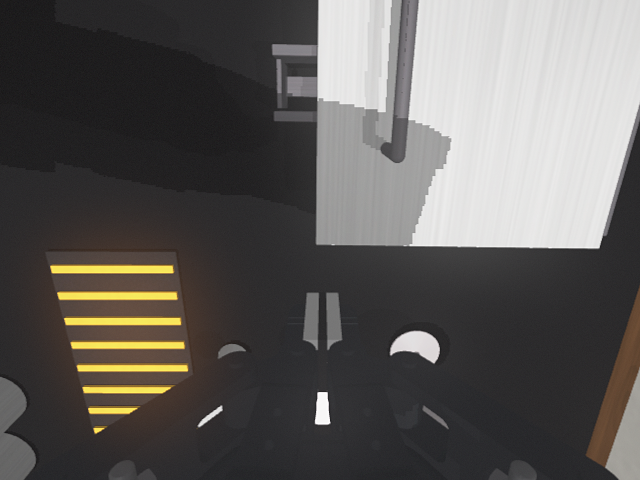

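The handle axis runs from (399,150) to (408,10). The catch cheeks are at rows 50 and 116, with the plate at column 282, rows 57–110.

```bash
python3 - <<'E'
from h import *
np.set_printoptions(precision=4,suppress=True)
for q in ((399.5,150),(404,80),(408,15)): print("handle",wpt(*q,z=.177))
for q in ((295,45),(295,53),(295,112),(295,121),(274,83),(285,83),(277,83)): print("catch",q,wpt(*q,z=.114))
for q in ((318,150),(318,230),(318,20)): print("lidedge",wpt(*q,z=.128))
E
```

```text
handle [ 0.5908 -0.0713  0.177 ]
handle [ 0.5906 -0.0288  0.177 ]
handle [0.5903 0.0064 0.177 ]
catch (295, 45) [ 0.5193 -0.0003  0.114 ]
catch (295, 53) [ 0.5192 -0.0058  0.114 ]
catch (295, 112) [ 0.5181 -0.0483  0.114 ]
catch (295, 121) [ 0.518  -0.0552  0.114 ]
catch (274, 83) [ 0.5023 -0.0269  0.114 ]
catch (285, 83) [ 0.5108 -0.0269  0.114 ]
catch (277, 83) [ 0.5046 -0.0269  0.114 ]
lidedge [ 0.5366 -0.0766  0.128 ]
lidedge [ 0.5364 -0.1432  0.128 ]
lidedge [0.5369 0.0135 0.128 ]
```

```bash
python3 - <<'E'
from h import *
np.set_printoptions(precision=4,suppress=True)
ctrl.gripper_to(.045)
ctrl.line_to([.5905,-.0155,.24],vel=.2)
print(ctrl.line_to([.5905,-.0155,.154],vel=.08,f_stop=8),ctrl.read_eef_pos())
ctrl.gripper_to(0,grip_force=20)
print(ctrl.read_gripper_width(),ctrl.read_force())
for th in (.015,.03,.045):
    c,s=np.cos(th),np.sin(th)
    t=np.array([.5905+.19*(1-c)+.051*s,-.0155,.154+.19*s-.051*(1-c)])
    r=ctrl.line_to(t,vel=.015,f_stop=17)
    print(th,r,ctrl.read_eef_pos(),ctrl.read_force(),ctrl.read_time())
    if r: break
E
```

```text
False [ 0.5908 -0.0155  0.1546]
0.008999070442241052 [ 5.2644 -0.3926 -0.1964]
0.015 False [ 0.5918 -0.0155  0.1568] [ 6.5708 -1.2101 -5.4126] 13.3583
0.03 False [ 0.5926 -0.0155  0.1594] [ 6.851  -0.5089 -7.2873] 13.7083
0.045 False [ 0.5934 -0.0155  0.1622] [ 7.1678 -1.3953 -7.7282] 14.0583
```

```bash
cat >> h.py <<'E'
def lidangle():
    p,d,P=cloud("top"); m=np.zeros((480,640),bool); m[172:240,295:408]=1
    m&=(d>0)&(P[...,2]>.11)&(P[...,2]<.165); Q=P[m]
    for _ in range(4):
        A=np.c_[Q[:,0],np.ones(len(Q))]; k=np.linalg.lstsq(A,Q[:,2],rcond=None)[0]; r=Q[:,2]-A@k; Q=Q[abs(r)<2.5*r.std()]
    return -np.arctan(k[0]),k[0]*.53+k[1],len(Q)
E
python3 - <<'E'
from h import *
np.set_printoptions(precision=4,suppress=True)
print(lidangle(),ctrl.read_eef_pos(),ctrl.read_force())
p,d=eyes.read_camera("top");cv2.imwrite("pics/t4.png",p[:,:,::-1])
p,d=eyes.read_camera("scene");cv2.imwrite("pics/s4.png",p[:,:,::-1])
E
```

```text
(np.float64(0.04258272684581658), np.float64(0.13782272535400913), 1283) [ 0.5934 -0.0155  0.1622] [ 6.3445 -0.9309 -7.271 ]
```

View pics/s4.png

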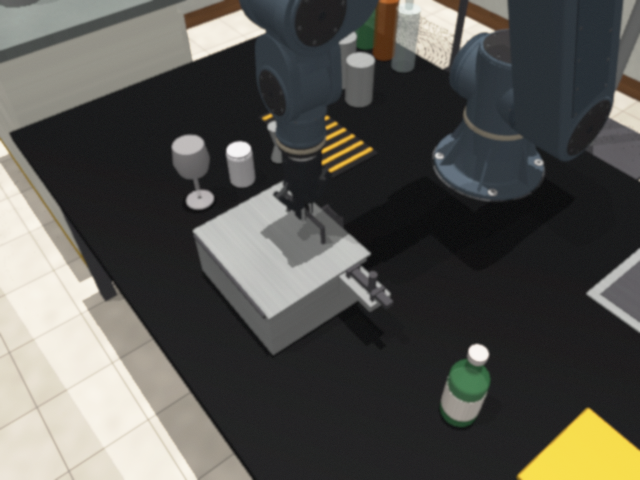

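The lid is at about 0.042 rad with the catch untouched. I'll release the handle and go to the catch with the fingers shut and leaning forward.

```bash
python3 - <<'E'
from h import *
np.set_printoptions(precision=4,suppress=True)
ctrl.gripper_to(.045)
p=ctrl.read_eef_pos(); print(p)
ctrl.line_to([p[0],-.0155,.24],vel=.15)
print(lidangle())
ctrl.line_to([.44,-.0275,.27],vel=.2)
a=np.radians(20);s,c=np.sin(a),np.cos(a)
R=np.array([[0,c,s],[1,0,0],[0,s,-c]])
print(ctrl.inverse_kinematics([.44,-.0275,.25],R),ctrl.inverse_kinematics([.51,-.0275,.094],R))
ctrl.gripper_to(0)
ctrl.movep([.44,-.0275,.25],R)
print(lidangle(),ctrl.read_joint_pos(),ctrl.read_force(),ctrl.read_time())
p,d=eyes.read_camera("wrist");cv2.imwrite("pics/w5.png",p[:,:,::-1])
E
```

```text
[ 0.593  -0.0155  0.1626]
(np.float64(0.04068905787338704), np.float64(0.13763860291259952), 1221)
[ -4.7342 -13.223  -28.3744  54.9115   1.6176  -4.4499] [ -3.9128   1.7526 -39.1771  29.1133   1.3373  -3.6775]
(np.float64(0.04137628946946527), np.float64(0.1377870587421135), 7519) [ -4.7312 -13.1965 -28.3377  54.9298   1.617   -4.3903] [-0.2212 -0.7914  0.0824] 18.2583
```

View pics/w5.png

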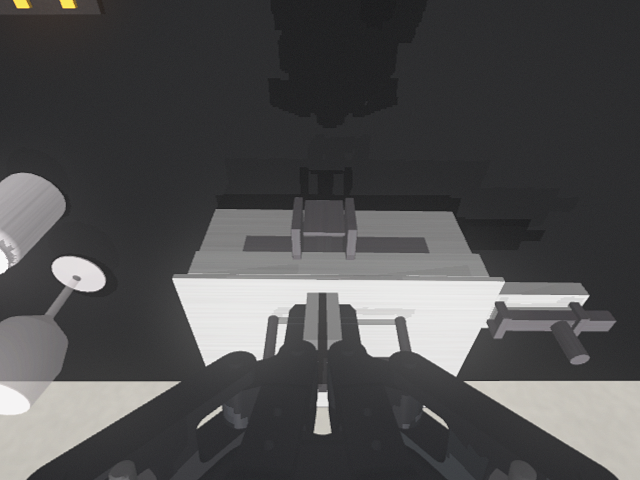

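The cheeks span columns 292–356 (centre 324) and the fingers are at 322, so they line up.

```bash
python3 - <<'E'
from h import *
np.set_printoptions(precision=4,suppress=True)
y0=[wpt(u,200,z=.114) for u in (292,356)]; print(y0)
y=-.0272
ctrl.line_to([.458,y,.14],vel=.15)
print(ctrl.line_to([.460,y,.094],vel=.06,f_stop=6))
print(ctrl.line_to([.485,y,.094],vel=.03,f_stop=6),ctrl.read_eef_pos())
print(ctrl.line_to([.514,y,.094],vel=.015,f_stop=11),ctrl.read_eef_pos(),ctrl.read_force(),ctrl.read_time())
E
```

```text
[array([ 0.4718, -0.0523,  0.114 ]), array([ 0.4718, -0.0018,  0.114 ])]
False
False [ 0.4848 -0.0272  0.0939]
True [ 0.5089 -0.0273  0.0932] [ 0.0156 -0.036   1.3963] 22.5833
```

```bash
python3 - <<'E'
from h import *
np.set_printoptions(precision=4,suppress=True)
y=-.0272
print(ctrl.line_to([.5105,y,.094],vel=.01,f_stop=11),ctrl.read_eef_pos(),ctrl.read_force())
print(lidangle())
ctrl.wait(.2)
ctrl.line_to([.470,y,.094],vel=.08)
ctrl.line_to([.44,y,.25],vel=.2)
p,d=eyes.read_camera("wrist");cv2.imwrite("pics/w6.png",p[:,:,::-1])
print(lidangle(),ctrl.read_time())
E
```

```text
True [ 0.5088 -0.0273  0.0928] [-0.0926 -0.4003  0.918 ]
(np.float64(0.04183004167311957), np.float64(0.13786987530021944), 7502)
(np.float64(0.04136839672330119), np.float64(0.13776042381855932), 7535) 24.7667
```

View pics/w6.png

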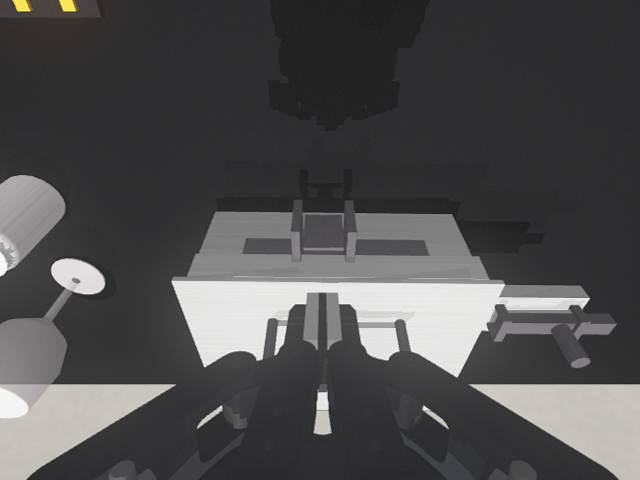

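```bash
python3 - <<'E'
from h import *
np.set_printoptions(precision=4,suppress=True)
p,d=eyes.read_camera("wrist")
a=cv2.imread("pics/w5.png");b=cv2.imread("pics/w6.png")
print(a[194:262:2,324].sum(1));print(b[194:262:2,324].sum(1))
for v in range(196,258,4): print(v,wpt(324,v,depth=float(d[v,324])),wpt(297,v,depth=float(d[v,297])))
E
```

```text
[114 117 119 232 219 220 222 222 220 227 227 227 228 229 230 232 231 235
 231 301 404 257 240 241 246 243 244 241 248 358 407 409 403 422]
[115 109 120 114 122 123 123 122 127 159 359 220 225 224 223 225 227 226
 227 231 235 234 233 235 234 240 232 396 331 244 270 407 404 404]
196 [ 0.5384 -0.0262 -0.0007] [ 0.5372 -0.057   0.0012]
200 [ 0.5429 -0.0262  0.0009] [ 0.5009 -0.052   0.0652]
204 [ 0.5491 -0.0262 -0.0001] [ 0.4993 -0.0514  0.0744]
208 [ 0.5544 -0.0262  0.0004] [ 0.5001 -0.0511  0.0798]
212 [ 0.5606 -0.0261 -0.0003] [ 0.5009 -0.0509  0.085 ]
216 [ 0.5173 -0.0265  0.0682] [ 0.5    -0.0504  0.0924]
220 [ 0.5182 -0.0265  0.0735] [ 0.501  -0.0502  0.0971]
224 [ 0.5179 -0.0265  0.0802] [ 0.5004 -0.0498  0.1037]
228 [ 0.5184 -0.0265  0.0859] [ 0.5004 -0.0495  0.1093]
232 [ 0.5183 -0.0265  0.092 ] [ 0.5004 -0.0492  0.1148]
236 [ 0.5176 -0.0266  0.0987] [ 0.5055 -0.0495  0.1138]
240 [ 0.5178 -0.0266  0.1041] [ 0.509  -0.0496  0.1148]
244 [ 0.518  -0.0266  0.1094] [ 0.5138 -0.0498  0.1144]
248 [ 0.5189 -0.0266  0.1138] [ 0.5184 -0.05    0.1144]
252 [ 0.5535 -0.0264  0.0795] [ 0.5234 -0.0503  0.1139]
256 [ 0.5346 -0.0265  0.1066] [ 0.5276 -0.0504  0.1145]
```

The plate is recessed 17.5 mm behind the cheek fronts, which is 3 mm plus about 14 mm of travel, so it is fully in. Next I'll regrasp the handle and swing the lid.

```bash
python3 - <<'E'
from h import *
np.set_printoptions(precision=4,suppress=True)
R=np.array([[1,0,0],[0,-1,0],[0,0,-1.]])
ctrl.movep([.45,-.0155,.28],R)
ctrl.gripper_to(.045)
ctrl.line_to([.593,-.0155,.25],vel=.2)
print(ctrl.line_to([.593,-.0155,.1626],vel=.08,f_stop=8))
ctrl.gripper_to(0,grip_force=20)
p0=np.array(ctrl.read_eef_pos());print(p0,ctrl.read_gripper_width(),ctrl.read_force())
X=lambda th:np.array([-.19*np.cos(th)+.051*np.sin(th),0,.19*np.sin(th)+.051*np.cos(th)])
for th in np.arange(.08,.44,.06):
    r=ctrl.line_to(p0+X(th)-X(.0415),vel=.04,f_stop=16)
    f=np.array(ctrl.read_force());print(round(th,3),r,ctrl.read_eef_pos(),f)
    if r or np.linalg.norm(f)>20: break
print(lidangle(),ctrl.read_gripper_width(),ctrl.read_time())
E
```

```text
False
[ 0.5935 -0.0155  0.1628] 0.009106311318702 [ 3.6615 -0.3406 -0.6996]
0.08 False [ 0.5958 -0.0156  0.17  ] [0.7824 0.7602 0.7152]
0.14 False [ 0.6003 -0.0156  0.1816] [-2.0346 -1.4116  1.9626]
0.2 False [ 0.6052 -0.0156  0.1924] [-5.2961 -2.7043  2.6658]
0.26 False [ 0.6106 -0.0157  0.2027] [-6.5173 -2.5941  2.0448]
0.32 False [ 0.6166 -0.0158  0.2128] [-8.45   -2.7508  2.6005]
0.38 False [ 0.6232 -0.0158  0.2225] [-9.5215 -2.9109  3.7811]
(np.float64(0.3702306037191915), np.float64(0.22547360860414026), 632) 0.008736688153618838 31.8917
```

The lid follows (0.37 rad). The force is mostly radial, so I'll trim the radius as I continue.

```bash
python3 - <<'E'
from h import *
np.set_printoptions(precision=4,suppress=True)
p0=np.array([.5935,-.0155,.1628])
X=lambda th:np.array([-.19*np.cos(th)+.051*np.sin(th),0,.19*np.sin(th)+.051*np.cos(th)])
off=0.
f=np.array(ctrl.read_force())
for th in np.arange(.42,.97,.05):
    u=X(th)/np.linalg.norm(X(th))
    fr=f@u; off+=np.clip(fr*.00012,-.0012,.0012)
    r=ctrl.line_to(p0+X(th)-X(.0415)+off*u,vel=.04,f_stop=16)
    f=np.array(ctrl.read_force());print(round(th,3),r,ctrl.read_eef_pos(),f,round(f@u,1),round(off*1e3,2))
    if r or np.linalg.norm(f)>22: break
print(lidangle(),ctrl.read_gripper_width(),ctrl.read_time())
p,d=eyes.read_camera("scene");cv2.imwrite("pics/s7.png",p[:,:,::-1])
E
```

```text
0.42 True [ 0.6254 -0.0159  0.2258] [-3.3282  0.7041  4.5   ] 5.4 1.2
(np.float64(0.38813145019549683), np.float64(0.23084143541442198), 603) 0.009012666621175742 32.1583
```

View pics/s7.png

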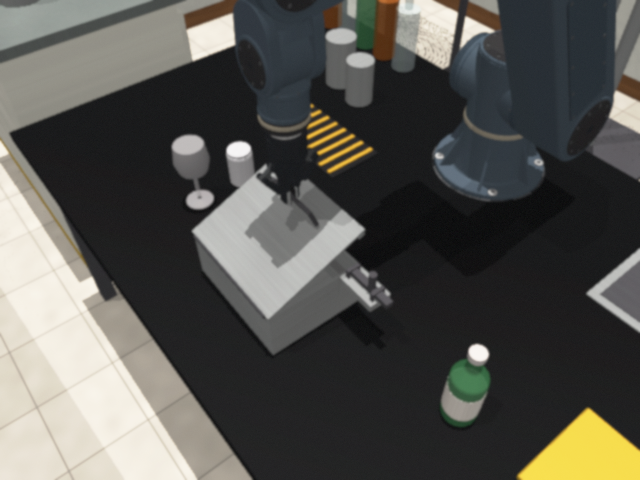

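```bash
python3 - <<'E'
from h import *
np.set_printoptions(precision=4,suppress=True)
p0=np.array([.5935,-.0155,.1628])
X=lambda th:np.array([-.19*np.cos(th)+.051*np.sin(th),0,.19*np.sin(th)+.051*np.cos(th)])
off=.0010
f=np.array(ctrl.read_force())
for th in np.arange(.43,.97,.05):
    u=X(th)/np.linalg.norm(X(th))
    fr=f@u; off+=np.clip(fr*.00004,-.0005,.0005)
    r=ctrl.line_to(p0+X(th)-X(.0415)+off*u,vel=.03,f_stop=19)
    f=np.array(ctrl.read_force());print(round(th,3),r,ctrl.read_eef_pos(),f,round(f@u,1),round(off*1e3,2))
    if r or np.linalg.norm(f)>23: break
print(lidangle(),ctrl.read_gripper_width(),ctrl.read_time())
E
```

```text
0.43 False [ 0.6285 -0.0159  0.2299] [-3.928  -4.8672 -2.8353] 1.2 1.12
0.48 False [ 0.6348 -0.016   0.2375] [-6.0749 -3.8557 -0.8146] 3.9 1.16
0.53 False [ 0.6415 -0.0161  0.2448] [-7.4715 -4.5483  0.2041] 5.4 1.31
0.58 False [ 0.6486 -0.0162  0.2518] [-7.417  -4.8288  2.1678] 6.6 1.52
0.63 False [ 0.656  -0.0163  0.2585] [-8.1454 -6.8603  2.271 ] 6.9 1.77
0.68 False [ 0.6638 -0.0164  0.2648] [-7.3036 -6.0613  1.9809] 5.9 2.03
0.73 False [ 0.6718 -0.0165  0.2707] [-8.5764 -7.6609  2.7226] 7.0 2.26
0.78 False [ 0.6802 -0.0166  0.2762] [-8.7797 -7.9263  3.7714] 7.7 2.53
0.83 False [ 0.6888 -0.0167  0.2813] [-8.7725 -8.1236  2.9511] 6.7 2.82
0.88 False [ 0.6977 -0.0168  0.2859] [-7.9836 -7.7905  4.1964] 7.1 3.08
0.93 False [ 0.7068 -0.017   0.2902] [ -8.0192 -10.0804   4.573 ] 7.2 3.35
(np.float64(1.228863756924056), np.float64(0.8021884890809949), 11) 0.00903894831830473 37.4917
```

```bash
python3 - <<'E'
from h import *
np.set_printoptions(precision=4,suppress=True)
R=np.array(ctrl.read_eef_rot());p=np.array(ctrl.read_eef_pos())
for z in (.30,.32,.34,.36):
  print(z,[None if ctrl.inverse_kinematics([x,p[1],z],R) is None else 1 for x in (p[0],.70,.69,.68)])
ctrl.gripper_to(.03)
print(ctrl.read_gripper_width(),ctrl.read_force(),ctrl.read_time())
for n in ("scene","top"):
    q,d=eyes.read_camera(n);cv2.imwrite(f"pics/{n}8.png",q[:,:,::-1])
E
```

```text
0.3 [1, 1, 1, 1]
0.32 [None, 1, 1, 1]
0.34 [None, None, None, 1]
0.36 [None, None, None, None]
0.029585217686571956 [-0.407  -0.5852  0.5367] 37.825
```

View pics/scene8.png

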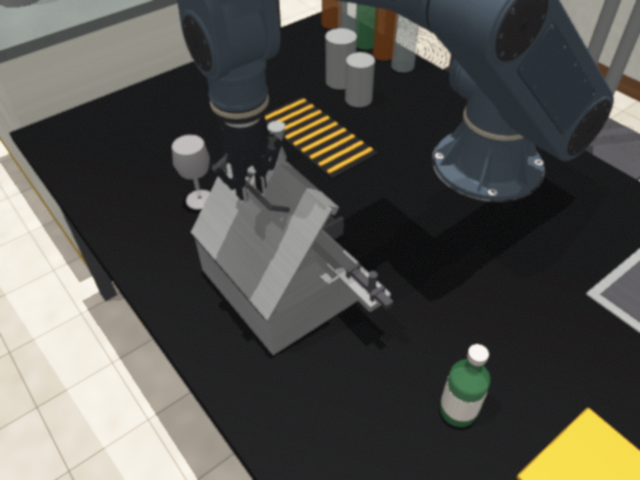

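The lid stands propped open and the fingers are open around the bar. I'll back out up and towards the robot, clear of the lid's front edge at about (0.637, z 0.325).

```bash
python3 - <<'E'
from h import *
np.set_printoptions(precision=4,suppress=True)
y=-.017
for t in ([.7045,y,.305],[.7,y,.32],[.68,y,.338],[.63,y,.385],[.5,y,.43]):
    print(ctrl.line_to(t,vel=.06 if t[0]>.65 else .2,f_stop=5),ctrl.read_eef_pos(),ctrl.read_force())
ctrl.movej([60,-10,-10,80,0,90]) if False else None
print(ctrl.read_time())
for n in ("scene","top","wrist"):
    q,d,*_=eyes.read_camera(n);cv2.imwrite(f"pics/{n}9.png",q[:,:,::-1])
E
```

```text
False [ 0.7048 -0.017   0.3048] [ 1.1753  0.4491 -0.1325]
False [ 0.7004 -0.017   0.3195] [ 0.6167  0.5951 -0.803 ]
False [ 0.68   -0.017   0.3379] [ 0.2234 -1.1044 -0.9183]
True [ 0.6713 -0.017   0.3452] [-0.5106 -0.0176  0.2017]
False [ 0.5008 -0.017   0.4289] [ 0.3689 -0.3222  0.7528]
40.7833
```

View pics/scene9.png

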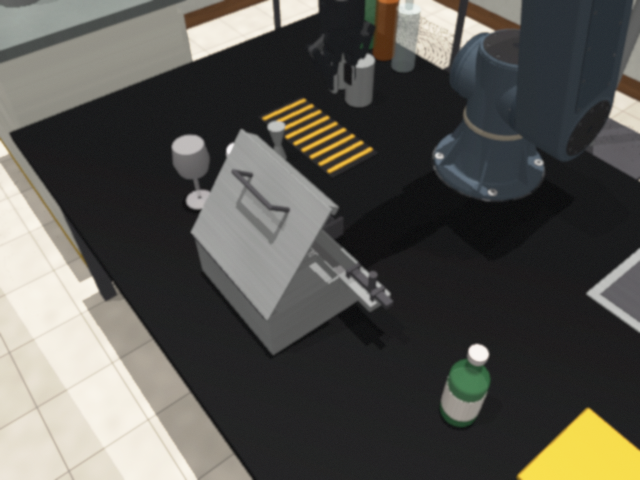

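View pics/wrist9.png

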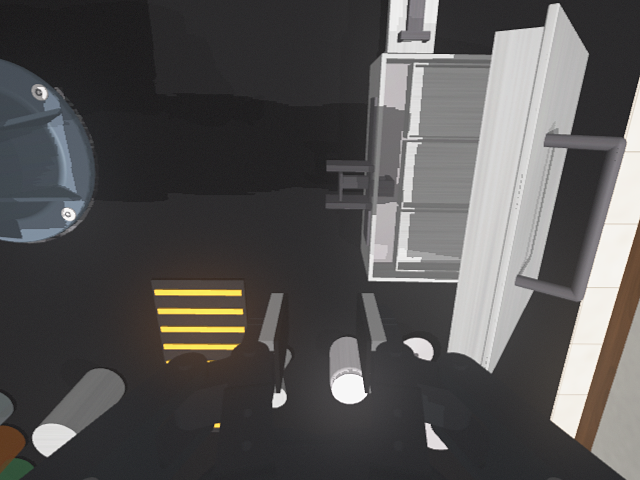

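The lid stands open at around (520,200) in the wrist view. The catch plate is recessed at (341,185), and the bolt's staple and bar are clear of the opening. Next I'll check the lid angle twice from depth.

```bash
python3 - <<'E'
from h import *
np.set_printoptions(precision=4,suppress=True)
for i in range(2):
    p,d,P=cloud("scene")
    m=np.zeros((480,640),np.uint8);cv2.fillPoly(m,[np.array([[250,160],[235,175],[205,225],[265,300],[320,215]])],1)
    Q=P[(m>0)&(d>0)]
    for _ in range(5):
        c=Q.mean(0);n=np.linalg.svd(Q-c,full_matrices=False)[2][2];r=(Q-c)@n;Q=Q[abs(r)<2*r.std()+1e-4]
    n*=np.sign(n[2]);print(n,np.arctan2(n[0],n[2]),r.std())
    ctrl.wait(.5)
p,d,P=cloud("top"); z=P[...,2]; k=(d>0)&(z>.17)&(z<.185)&(P[...,1]>.15)&(P[...,1]<.25)&(P[...,0]>.5)
print("knob",P[k].mean(0) if k.any() else None, ctrl.read_time())
E
```

```text
[ 0.7954 -0.0121  0.606 ] 0.9197576495558308 0.0012350264981164378
[ 0.7955 -0.0122  0.6058] 0.9199317284681646 0.0012197947902297126
knob [0.5922 0.1928 0.1767] 42.0833
```

View pics/top9.png

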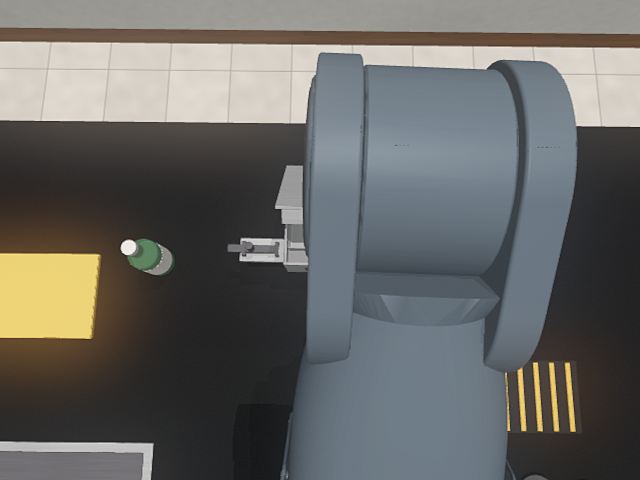

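The lid is steady at 0.92 rad and the bolt is drawn. The bottle is unmoved in the top view, and the other items look upright in the scene and wrist views. Handing in.

```bash
python3 -c "
from cell import workorder; print(workorder.job_done())"
```

```text
the job is handed in; nothing more can be done
None
```

The ice chest is open, with its lid standing by itself at about 0.92 rad, and I handed the job in at about 42 s.

I drew the bolt with shut fingers, then lifted the lid by its handle to about 0.041 rad without touching the catch. I found the catch at y ≈ -0.027 m (about 12 mm right of centre), pushed it in, and then swung the lid up by its handle.

**Last checks:**
- **Lid:** two depth fits 0.5 s apart both gave 0.920 rad, so it is at rest.
- **Bolt:** the knob had moved about 32 mm, against the 24 mm needed.
- **Catch:** before the swing, the plate sat 17.5 mm behind the cheek fronts, which means about 14 mm of travel. It still looked recessed in the last wrist picture.
- **Bottle, can, jigger and glass:** the bottle showed no movement in the top view. The can, jigger and glass were hidden from that camera by the arm. The scene and wrist pictures showed parts of them and nothing tipped or moved, but I didn't measure them.
- **Contact:** the arm was clear of everything.

**What did not go smoothly:**
- **Force stops:** I had three I hadn't planned. One came mid-swing at a 16 N change, when I corrected the radius of the swing, and one at 5 N while backing away, probably from the acceleration. The third came when I pushed the catch a second time to make sure it was fully in.
- **Side force:** it rose to about 10 N at the handle near the end of the swing. After each move it read 14 N or less, but peaks during a move were not recorded.
- **Top-camera lid angle:** its reading with the lid open (1.23 rad) came from only 11 points because the arm blocked the view, so I used the scene camera instead.

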